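# Raise the bench tin opener for the tall tin

## Task

The bench tin opener is locked down at its lowest setting and I want to slide the tall tin under the blade. Push the lock button on the housing beside the column right down so that the bar springs free, then take the bar by the knob on top of its head and draw it up until the ring marked round the bar (the 60 mm mark) is level with the top rim of the collar. Finish holding it there by the knob, still and without letting go, because the bar drops by itself; leave the tins and the dip cup where they stand.

Things in the scene. Friction and masses are not known exactly. Their poses are not given: they have to be found in the camera images.
- tin_opener_stand: fixed bench tin opener, steel and cast aluminium. Origin: on the worktop under the axis of its upright column; z up. Base plate 236 x 130 x 8 mm, x = -58 to +178 mm (tins stand on the +x part). Column 34 mm square; collar on top 46 mm square. Lock housing: 34 mm wide, y = -20 to -88 mm, top at z = 126 mm, the lock button near its outer end. A bar slides straight up out of the column
- lift_bar (a joint): how far the 20 mm square bar is drawn up, m: 0 = locked down (it cannot be drawn), 0.080 = upper stop. Pressing the button lets a helper spring lift it to 0.009-0.014; then the lock cannot fall in unless the bar is pushed back to 0. Above 0.020 only the hand carries it: it weighs 4 to 6 N and sinks if let go. Scale lines each 10 mm on the -x face are read at the collar's rim
- lock_button (a joint): how far the lock button is pressed, m: 0 = out (locked), 0.006 = fully down. It frees the bar at about 0.004; fully down takes about 5 N. It stays down at about 0.005 while the bar is drawn out
- button_top (a point): centre of the top face of the black round lock button, 22 mm across, pressed straight down. On the stand at x = 0, y = -70 mm, z = 140 mm when out. Beside it rise only the bar's head and knob, 47 mm away on the +y side (knob top at z = 209 mm when locked, about 222 mm once it has sprung up)
- head_top (a point): centre of the flat top of the cast head (50 x 46 x 30 mm) on the bar, on the column axis; z = 159 mm when locked down; moves with the bar. Nose, toothed wheel and blade stand out to 78 mm on its +x side; a crank reaches 100 mm to its +y side, its handle pointing to -x, all below z = 160 mm when locked down
- knob_grip (a point): middle of the black round lift knob on top of the head, on the column axis, moving with the bar: z = 185 mm when locked down, plus the joint value otherwise. Grip 29 mm in diameter, from 26 mm below this point (the head's top) to 11 mm above it; then a cap 36 mm in diameter up to 24 mm above it. Grip from above, any finger direction
- ring_mark (a point): the 60 mm mark: a dark ring 2.4 mm high right round the bar; this is its centre, on the bar's axis, moving with the bar. Locked down it is hidden in the column, 60 mm below the rim; level with the rim when joint lift_bar is 0.060
- collar_rim (a point): centre of the collar's top rim, where the scale is read; z = 125 mm
- tin_tall: bystander: the tall tin, 76 mm in diameter, 110 mm high, standing loose beside the opener on its -y side; origin at the centre of its underside
- tin_low: bystander: the low tin, 75 mm in diameter, 58 mm high, standing loose on the opener's +y side; origin at the centre of its underside
- dip_cup: bystander: small steel dip cup, 67 mm in diameter, 40 mm high, standing loose on the opener's -y side; origin at the centre of its underside

How it is judged (in metres and radians):
On the way, in this order (a step that is already met when the one before it is completed fails the run):
1. the lock button has been pressed and the bar has sprung free of its lock (value of joint lift_bar above 0.007 m and value of joint lock_button above 0.003 m), for 0.2 s.
2. the bar is drawn up by its knob to the 60 mm ring (value of joint lift_bar between 0.055 and 0.065 m and distance between the grasp point and knob_grip below 0.035 m), for 0.3 s.
At the end, for the whole second after the job is handed in: the bar stands still, drawn out 60 mm within 5 mm (half a scale division; ring level with the collar rim), and the fingers hold it by its knob (touching with more than 2 N, the tool within 35 mm of the knob's middle) (all of step 2 and velocity of joint lift_bar between -0.01 and 0.01 m/s and contact force between the fingers and lift_bar above 2 N); the arm keeps its last pose, push and grip.
It fails at once if the tall tin is shoved or tipped (distance of tin_tall from where it was at the start of the episode above 0.03 m or angle between tin_tall's own z axis and vertical above 0.4 rad).
It fails at once if the low tin is shoved or tipped (distance of tin_low from where it was at the start of the episode above 0.03 m or angle between tin_low's own z axis and vertical above 0.4 rad).
It fails at once if the dip cup is shoved or tipped (distance of dip_cup from where it was at the start of the episode above 0.03 m or angle between dip_cup's own z axis and vertical above 0.4 rad).
It also fails if it takes over 45 s, if anything falls off the work surface, if the arm or the gripper's body presses on something with over 40 N, if the wrist force passes 120 N, or if a joint passes its speed limit or range.

## Robot

A 6-joint arm with a two-finger parallel gripper is mounted at the origin on a cart in front of the work surface, level with it; the furniture and walls round the work are solid. World frame = base frame: x ahead of the robot, y to its left, z up, the work surface at z = 0. Lengths are in mm, angles in rad, forces in N, time in s.
With the tool pointing down it reaches from about 300 to 775 mm from the base axis. Payload 14.6 kg.
Tool frame: the origin (TCP) lies between the finger pads; the fingertips stand manip.tip_reach ahead of it and the grasp point (between the pads) lies 5 mm behind it (manip.tip_reach is the distance from the TCP to the fingertips, in mm); z points along the fingers, y is the line along which they close (so a half turn about z gives the same grasp; the last joint's range is limited). The gripper opens to 94 mm and grips with 3 to 60 N. Pads are 16 mm wide; open, the fingers measure 119 mm over their backs; the gripper's body (75 mm by 177 mm) begins 78 mm behind the grasp point.
Start: joints at [1.118, 0.3, 1.521, -0, 1.321, -0.067], TCP at [206.962, 509.565, 219.446] pointing down, gripper open.
Joint ranges: [-3.03, 3.03], [-0.79, 2.21], [0.23, 2.52], [-1.04, 4.18], [0, 3.07], [-2.55, 2.55]. Speed limits (rad/s): [2.22, 2.22, 2.57, 3.14, 3.14, 3.14].

## Interface

Orientations are given as [roll, pitch, yaw] about the fixed x, y, z axes, in that order (R = Rz(yaw) Ry(pitch) Rx(roll)).
In Python, from cell import manip gives the robot as it stands. The module is installed in compiled form; this text tells all that it offers.
- The arm moves only by the shell command python3 -m creep 'ROWS' [FORCE]. ROWS is JSON, a list of rows, each a list of 3 entries, a list of its own where there are three numbers: the opening, from -1 (shut) to 1 (fully open), then the shift along the tool's x, y, z in cm, then the turn about the tool's z in units of 5 degrees (1.0 is 5 degrees). In form: [[grip, [tx, ty, tz], roll], ...]. A call has 1 to 12 rows; each row is the pose to reach, as a shift and turn from the pose commanded when the call began, along the tool's axes at that moment; what a row does not reach only later rows make up. A row lasts 1/10 s, in which the tool goes at most 50 mm and 8.59 degrees, less where a joint would pass 70% of its speed; a pose out of reach is approached as far as the arm can. A call with a gripper value outside its range is refused whole. The fingers move at their own pace and stop on an object; FORCE is the grip in N (left out, the last holds). Time passes only in rows, so rows that repeat a pose let the fingers close. It gives the time, the measured TCP pose, the force, the opening and the grip force at its end, in the units of the state.
- manip.read_state(): the state, without advancing time (a new reading comes with each control period).
- manip.camera(name): name is "scene" or "top" or "wrist"; returns the picture (384x512x3 uint8, red, green, blue); there is no depth.
- manip.camera_params(name): a dict with "fovy" (degrees; the focal length in pixels is half the picture's height over the tangent of half this angle, whatever the lens; pixels are square), "cx", "cy" (the principal point, pixels), "origin" and "attitude" of the camera in the world. Camera axes: x right, y down, z forward; pixel columns grow to the right and rows downward; lengths in mm; the calibration is good to about 2 mm. The wrist camera is an equidistant fisheye: a pixel r from the principal point sees the ray r / f radians off the axis. A picture is of the moment at which its call begins: read the wrist's pose just before it. camera_params takes no time and is no camera call; for the wrist camera it gives the pose at the moment of the call.
- manip.sign_off(): hands the job in; it is judged then, once.
The state is a dict: "clock": time; "joints": joint angles; "qd": joint speeds; "effort": joint torques, N m; "eef_pos": TCP position; "eef_rot": TCP orientation; "wrist_force": force on the tool from outside, world axes, zero at the start; "moment": the same for the moment, N m; "finger_gap": finger opening in mm; "finger_force": force on a finger pad.
Only numpy, scipy, OpenCV 4.12 (cv2) and the standard library are available. Lean on these libraries where they do the work, as an engineer would, in place of code of your own. Each camera call takes 0.05 s, during which the arm holds its last target. There are 200 camera calls.

## Working session

There is one attempt and no reset: what is moved stays moved. The work goes in short steps, Python scripts to look and compute and a shell command to move; the robot and the scene stay as the last step left them, time stands still between calls to the robot, and variables do not carry over. Pictures are saved under pics/ and viewed, at most 10 in all, crops included, and the job is handed in when it is done.

```bash
mkdir -p pics
python3 - <<'E'
from cell import manip
import cv2
s=manip.read_state(); print(s, manip.tip_reach)
for n in("scene","top","wrist"):
    p=manip.camera_params(n); print(n,p)
    cv2.imwrite(f"pics/{n}0.png",manip.camera(n)[:,:,::-1])
E
```

```text
{'clock': 0.0, 'joints': array([ 1.11839710e+00,  3.00480436e-01,  1.52157508e+00, -2.19528948e-05,
        1.32069473e+00, -6.65823033e-02]), 'qd': array([ 0.00146258,  0.00081235,  0.00083986, -0.00079622,  0.00089097,
        0.00038071]), 'effort': array([ 1.46335533e-03, -5.31831300e+01, -3.52735019e+01,  7.08899321e-02,
        2.44269107e-02, -1.53652604e-04]), 'eef_pos': array([206.86593699, 509.35117344, 218.88373919]), 'eef_rot': array([-3.14043622e+00, -5.58014401e-05,  2.75578114e+00]), 'wrist_force': array([-0.4523145 , -0.60381422,  0.14641773]), 'moment': array([ 0.03070499, -0.01340823,  0.08042556]), 'finger_force': 0.0, 'finger_gap': 94.04090531101068} 14.0
scene {'fovy': 47.062477936108436, 'cx': 250.55533238386073, 'cy': 197.5032615108434, 'origin': array([ 185.34919456, -941.88450347,  613.70298886]), 'attitude': array([-2.00421929,  0.01527048, -0.43565753])}
top {'fovy': 50.17725588443369, 'cx': 256.69901969600716, 'cy': 190.51020800673572, 'origin': array([ 489.00522905,  -40.2860414 , 1020.79107548]), 'attitude': array([-3.01053905,  0.03177647, -1.55624961])}
wrist {'fovy': 65.70646984690485, 'cx': 252.76600957468568, 'cy': 196.54968241664778, 'origin': array([147.30099792, 534.96811704, 383.96017694]), 'attitude': array([2.91368757e+00, 1.67496987e-03, 1.18442215e+00])}
```

View pics/top0.png

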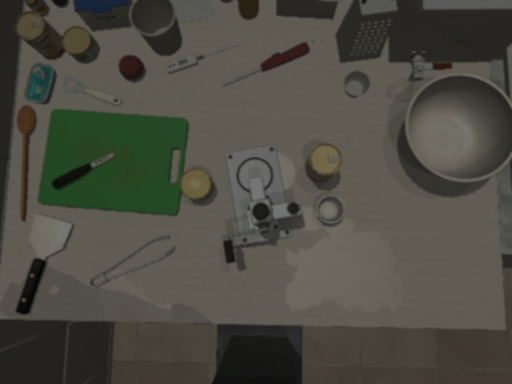

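View pics/scene0.png

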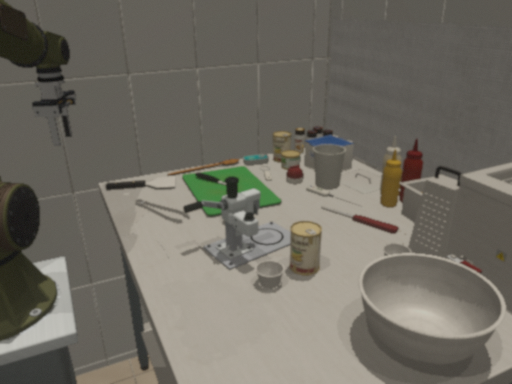

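View pics/wrist0.png

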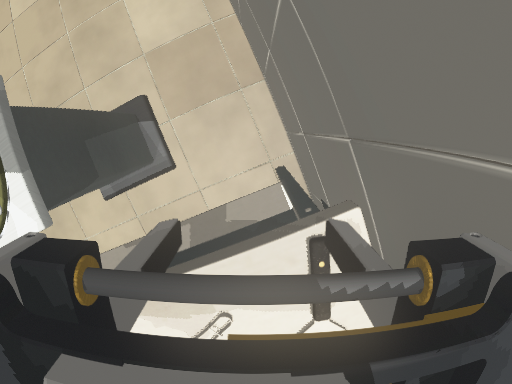

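The top view shows the opener with its knob at about (261,211), its button at about (293,208), the crank handle at (229,250), the tall tin at (324,160), the cup at (329,208) and the low tin at (196,185). In the scene view the knob is near (232,186) and the button near (249,216). The wrist view shows only the floor and the table edge. Next I'll segment the dark blobs and triangulate.

```bash
cat > h.py <<'E'
import numpy as np, cv2
from scipy.spatial.transform import Rotation as R
def ray(p,uv):
    f=192/np.tan(np.radians(p["fovy"])/2)
    d=np.array([(uv[0]-p["cx"])/f,(uv[1]-p["cy"])/f,1.])
    if p.get("fish"):
        r=np.hypot(d[0],d[1]); d=np.array([d[0]/r*np.sin(r),d[1]/r*np.sin(r),np.cos(r)])
    d=R.from_euler('xyz',p["attitude"]).apply(d)
    return np.array(p["origin"]),d/np.linalg.norm(d)
def plane(p,uv,z):
    o,d=ray(p,uv); return o+d*(z-o[2])/d[2]
def tri(a,b):
    (o1,d1),(o2,d2)=a,b
    t=np.linalg.lstsq(np.c_[d1,-d2],o2-o1,rcond=None)[0]
    q1,q2=o1+t[0]*d1,o2+t[1]*d2
    return (q1+q2)/2,np.linalg.norm(q1-q2)
E
python3 - <<'E'
import cv2,numpy as np
from cell import manip
from h import *
out=[]
for n,(x,y,w,h) in {"top":(215,140,140,130),"scene":(195,165,140,130)}.items():
    im=cv2.imread(f"pics/{n}0.png"); c=im[y:y+h,x:x+w]
    m=(c.max(2)<48).astype(np.uint8)
    k,l,st,ce=cv2.connectedComponentsWithStats(m)
    for i in range(1,k):
        if st[i,4]>15: print(n,ce[i]+[x,y],st[i]+[x,y,0,0,0])
    out.append(cv2.resize(c,None,fx=2.8,fy=4*.7,interpolation=cv2.INTER_CUBIC))
cv2.imwrite("pics/crops.png",cv2.convertScaleAbs(np.hstack(out),alpha=1.4))
E
```

```text
top [316.88405797 176.27536232] [307 165  24  18 138]
top [260.62679426 211.18660287] [253 203  17  17 209]
top [292.97826087 208.05434783] [288 203  11  11  92]
top [263.69491525 224.37288136] [258 222  12   6  59]
top [228.78688525 250.89617486] [224 240  11  23 183]
scene [206.89473684 177.35087719] [198 174  19   8  57]
scene [231.58928571 186.5297619 ] [226 178  11  19 168]
scene [197.7826087  205.26086957] [195 203   7   5  23]
scene [248.67857143 216.10714286] [246 214   6   5  28]
```

View pics/crops.png

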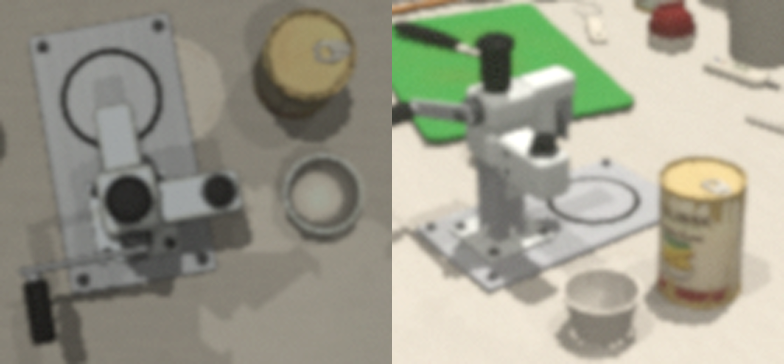

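The crop shows the cap top in the scene view near (232.5,180) and the button near (249,216). In the top view the four plate bolts sit near (230,157), (271,149), (288,233) and (245,240).

Run:
```python
from cell import manip
from h import *
T=manip.camera_params("top");S=manip.camera_params("scene")
print("cap",tri(ray(T,(260.6,211.2)),ray(S,(232.3,180.5))),plane(T,(260.6,211.2),209))
print("btn",tri(ray(T,(293,208.05)),ray(S,(249,215.2))),plane(T,(293,208.05),140))
b=[plane(T,(215+u/2.8,140+v/2.8),8)[:2] for u,v in((42,47),(158,25),(205,260),(83,280))]
print(np.round(b),np.mean(b,0)); d=(b[0]+b[1]-b[2]-b[3])/2
print("yaw",np.arctan2(d[1],d[0]),np.hypot(*d))
print("tall",plane(T,(324.5,159),110),"cup",plane(T,(329.5,208.5),40),"low",plane(T,(196,184.5),58))
print(manip.read_state()["clock"])
```

```text
cap (array([556.27751909, -21.57205326, 201.32184993]), np.float64(2.7690725734196446)) [554.35739612 -21.27187178 209.        ]
btn (array([568.83139922, -89.82508731, 134.93204912]), np.float64(1.8160444092755983)) [567.5294872  -89.21096504 140.        ]
[[707.  63.]
 [728. -42.]
 [518. -85.]
 [499.  22.]] [613.22279936 -10.64678233]
yaw 0.19840204770326786 213.287771554541
tall [ 681.8379936  -161.31938269  110.        ] cup [ 576.38723061 -181.65775887   40.        ] low [628.47279674 137.21811303  58.        ]
0.15
```

Everything agrees: axis to button is 69 mm against 70, the yaw is 0.19–0.20 by both methods, and the heights are within 8 mm. Next I work out the move to above the button, fingers shut, with the finger line along stand x.

```bash
cat >> h.py <<'E'
def shift(pos,rot,tgt,yang):
    """shift in cm along tool axes, turn in 5deg units so tool y points at world angle yang"""
    r=R.from_euler('xyz',rot); y=r.apply([0,1,0]); a=np.arctan2(y[1],y[0])
    da=(yang-a+np.pi/2)%np.pi-np.pi/2
    return np.round(r.inv().apply(np.array(tgt)-pos)/10,2),round(-np.degrees(da)/5,2)
E
python3 -c "
from h import *
print(shift([206.96,509.57,219.45],[np.pi,0,2.7558],[567.7,-89.3,275],.198))"
```

```text
(array([-55.96, -41.91,  -5.56]), np.float64(11.31))
```

```bash
python3 -m creep '[[-1,[0,0,-5.5],0],[-1,[-3,-2.3,-5.6],1.5],[-1,[-7,-5.2,-5.6],3],[-1,[-11,-8.2,-5.6],4.5],[-1,[-15,-11.2,-5.6],6],[-1,[-19,-14.2,-5.6],7.5],[-1,[-23,-17.2,-5.6],9],[-1,[-27,-20.2,-5.6],10.5],[-1,[-31,-23.2,-5.6],11.3],[-1,[-35,-26.2,-5.6],11.3],[-1,[-39,-29.2,-5.6],11.3],[-1,[-43,-32.2,-5.6],11.3]]' 20; python3 -c "
from cell import manip;print(manip.read_state())"
```

```text
clock: 1.35
eef_pos: [484.8, 47.4, 275.5]
eef_rot: [3.141, -0.0, 1.769]
wrist_force: [0.3, 0.3, 0.2]
finger_gap: 2.3
finger_force: 0.0
{'clock': 1.35, 'joints': array([ 2.21171753e-02,  1.18353275e-01,  1.60937658e+00,  6.91689959e-05,
        1.41375026e+00, -1.76557284e-01]), 'qd': array([-9.28393042e-01,  4.58040706e-01, -5.00990951e-01, -2.18835971e-04,
        3.95929890e-02, -9.24922313e-01]), 'effort': array([  5.50531   , -48.50709558, -32.2335434 ,  -0.07534867,
         0.06185542,   1.82700265]), 'eef_pos': array([484.79709528,  47.35058166, 275.4602455 ]), 'eef_rot': array([ 3.14146987e+00, -4.74907539e-05,  1.76945998e+00]), 'wrist_force': array([0.28360554, 0.29512421, 0.17483038]), 'moment': array([-0.02983445,  0.04733815, -0.05932395]), 'finger_force': 0.0, 'finger_gap': 2.315157596093641}
```

```bash
python3 -c "
from h import *
r0=R.from_euler('xyz',[np.pi,0,2.7558]); p=r0.apply([-430,-322,-56])+[206.96,509.57,219.45]
print(p,shift(p,[np.pi,0,2.7558-np.radians(56.5)],[567.7,-89.3,275.45],.198))"
```

```text
[484.18863999  49.43058507 275.45      ] (array([-15.25,   5.45,  -0.  ]), np.float64(0.01))
```

```bash
python3 -m creep '[[-1,[-3.5,1.25,0],0],[-1,[-7,2.5,0],0],[-1,[-10.5,3.75,0],0],[-1,[-13.5,4.8,0],0],[-1,[-15.25,5.45,0],0],[-1,[-15.25,5.45,0],0],[-1,[-15.25,5.45,0],0]]'
python3 - <<'E'
from cell import manip
import cv2
from h import *
p=manip.camera_params("wrist");print(p)
cv2.imwrite("pics/wrist1.png",manip.camera("wrist")[:,:,::-1])
E
```

```text
clock: 2.05
eef_pos: [567.5, -89.1, 275.1]
eef_rot: [-3.141, -0.0, 1.769]
wrist_force: [-1.3, 0.1, 0.5]
finger_gap: -0.2
finger_force: 0.0
{'fovy': 65.70646984690485, 'cx': 252.76600957468568, 'cy': 196.54968241664778, 'origin': array([555.47428013, -24.32551414, 440.07624385]), 'attitude': array([2.91343199e+00, 1.29523493e-03, 1.97933134e-01])}
```

View pics/wrist1.png

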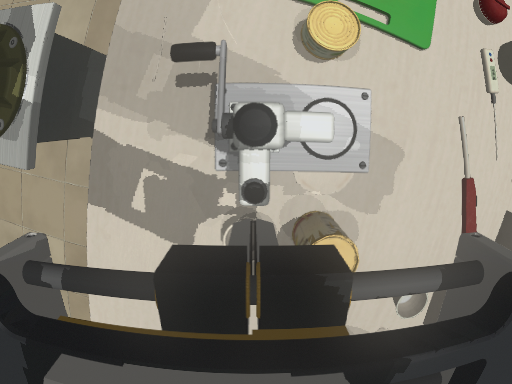

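The wrist view shows the cap at about (256,125) and the button at about (254,191), clear of the closed fingers, which point along column 253. I'll refine both positions from this view and combine it with the top view for height.

Run:
```python
from cell import manip
from h import *
p=manip.camera_params("wrist");p["fish"]=1;T=manip.camera_params("top");S=manip.camera_params("scene")
g=cv2.imread("pics/wrist1.png").max(2)
for n,(x,y,w,h),t,s,z in(("cap",(232,100,46,48),(260.6,211.2),(232.3,180.5),209),("btn",(238,178,32,26),(293,208.05),(249,215.2),140)):
    m=(g[y:y+h,x:x+w]<60).astype(np.uint8)
    k,l,st,ce=cv2.connectedComponentsWithStats(m);i=1+st[1:,4].argmax()
    uv=ce[i]+[x,y];print(n,uv,st[i])
    print(plane(p,uv,z),"tri top",tri(ray(p,uv),ray(T,t)),"tri scene",tri(ray(p,uv),ray(S,s)))
```

```text
cap [235.92753623 121.52173913] [ 1 11  7 21 69]
[541.24833478 -20.99724884 209.        ] tri top (array([546.89031458, -22.79218908, 301.15548144]), np.float64(1.279836494374864)) tri scene (array([548.23123348, -24.08938503, 204.21623028]), np.float64(15.824684996892831))Traceback (most recent call last):
  File "<stdin>", line 7, in <module>
ValueError: attempt to get argmax of an empty sequence
```

Run:
```python
from cell import manip
from h import *
p=manip.camera_params("wrist");p["fish"]=1;T=manip.camera_params("top");S=manip.camera_params("scene")
g=cv2.imread("pics/wrist1.png").max(2)
print(g[125,230:280:4],g[191,240:272:3])
for n,(x,y,w,h),t,s,z in(("cap",(228,98,52,52),(260.6,211.2),(232.3,180.5),209),("btn",(240,176,29,29),(293,208.05),(249,215.2),140)):
    th,m=cv2.threshold(g[y:y+h,x:x+w],90,1,cv2.THRESH_BINARY_INV)
    m=cv2.morphologyEx(m,cv2.MORPH_OPEN,np.ones((7,7),np.uint8))
    k,l,st,ce=cv2.connectedComponentsWithStats(m);i=1+st[1:,4].argmax()
    uv=ce[i]+[x,y];print(n,uv,st[i])
    print(plane(p,uv,z),"tri top",tri(ray(p,uv),ray(T,t)),"tri scene",tri(ray(p,uv),ray(S,s)))
```

```text
[ 68  59  60  64  67  69  71  73  73  76  79  69 197] [138  76  66  66  67  66  67  67  70  91 186]
cap [252.2019347 124.4758162] [   0    5   48   43 1654]
[554.01457731 -20.83626956 209.        ] tri top (array([554.06075271, -21.11535421, 212.34318211]), np.float64(0.47281178708250615)) tri scene (array([555.74552226, -21.46287813, 201.49438426]), np.float64(3.830185278961211))
btn [254.08083141 191.93071594] [  2   6  25  21 433]
[569.16132712 -87.30860587 140.        ] tri top (array([569.30253434, -90.13913213, 125.87339384]), np.float64(1.0612195677224932)) tri scene (array([569.8450748 , -88.69328194, 134.24139897]), np.float64(0.8948083467280903))
```

Both points check out, so I'll go down to just above the button.

```bash
python3 -m creep '[[-1,[0,0.1,3],0],[-1,[0,0.1,6],0],[-1,[0,0.1,9],0],[-1,[0,0.1,11],0],[-1,[0,0.1,11.8],0],[-1,[0,0.1,11.8],0]]'; python3 -m creep '[[-1,[0,0,0.4],0],[-1,[0,0,0.6],0],[-1,[0,0,0.8],0],[-1,[0,0,0.8],0]]'
```

```text
clock: 2.7
eef_pos: [568.4, -88.4, 157.2]
eef_rot: [-3.141, -0.0, 1.771]
wrist_force: [-1.6, 0.1, 0.1]
finger_gap: 0.5
finger_force: 0.0
clock: 3.1
eef_pos: [568.8, -89.1, 149.6]
eef_rot: [3.141, 0.0, 1.77]
wrist_force: [1.1, 0.6, 0.1]
finger_gap: 0.7
finger_force: 0.3
```

```bash
python3 -m creep '[[-1,[0,0,0.15],0],[-1,[0,0,0.25],0],[-1,[0,0,0.25],0],[-1,[0,0,0.25],0]]'
python3 - <<'E'
from cell import manip
import cv2
o=[]
for n,(x,y,w,h) in {"wrist":(160,80,200,180),"scene":(195,165,100,90)}.items():
    c=manip.camera(n)[y:y+h,x:x+w,::-1]; cv2.imwrite(f"pics/{n}_press_full.png",c)
    o.append(cv2.resize(c,(400,360),interpolation=cv2.INTER_CUBIC))
cv2.imwrite("pics/press.png",cv2.hconcat(o))
E
```

```text
clock: 3.5
eef_pos: [569.3, -89.2, 148.2]
eef_rot: [3.14, 0.001, 1.77]
wrist_force: [-1.5, 1.5, 13.0]
finger_gap: 0.5
finger_force: 7.5
```

View pics/press.png

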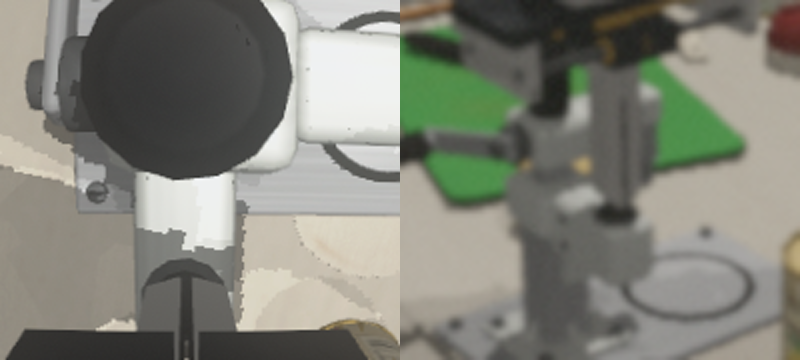

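The fingertips are on the button with 13 N, so it is on its stop. The head has risen: in the scene crop a pale gap shows between head and collar. I'll lift off, open the gripper and measure the sprung knob.

```bash
python3 -m creep '[[-1,[0,0,-1],0],[-1,[0,0,-5],0],[-1,[0,0,-9],0],[0.5,[0,0,-13],0],[1,[0,0,-13.5],0],[1,[0,0,-13.5],0],[1,[0,0,-13.5],0]]'
python3 - <<'E'
from cell import manip
from h import *
p=manip.camera_params("wrist");p["fish"]=1
w=manip.camera("wrist");T=manip.camera_params("top");t=manip.camera("top");S=manip.camera_params("scene");s=manip.camera("scene")
for n,i in(("wrist",w),("top",t),("scene",s)): cv2.imwrite(f"pics/{n}2.png",i[:,:,::-1])
g=w.max(2);x,y=200,80
c=cv2.medianBlur(w[y:y+100,x:x+110].min(2),3)
ci=cv2.HoughCircles(c,cv2.HOUGH_GRADIENT,1,30,param1=100,param2=12,minRadius=17,maxRadius=27)
print(ci)
x2,y2=195,165
o=np.hstack([cv2.resize(w[80:200,195:315],(400,400)),cv2.resize(s[165:265,195:295],(400,400),interpolation=cv2.INTER_CUBIC)])[:,:,::-1]
cv2.imwrite("pics/sprung.png",o); print(p["origin"])
E
```

```text
clock: 4.3
eef_pos: [568.3, -89.1, 280.6]
eef_rot: [-3.14, -0.001, 1.77]
wrist_force: [0.1, -0.7, -0.3]
finger_gap: 29.0
finger_force: 0.0
[[[50.5 46.5 25.2]
  [90.5 83.5 24.1]]]
[556.50816541 -24.33965572 445.63715449]
```

View pics/sprung.png

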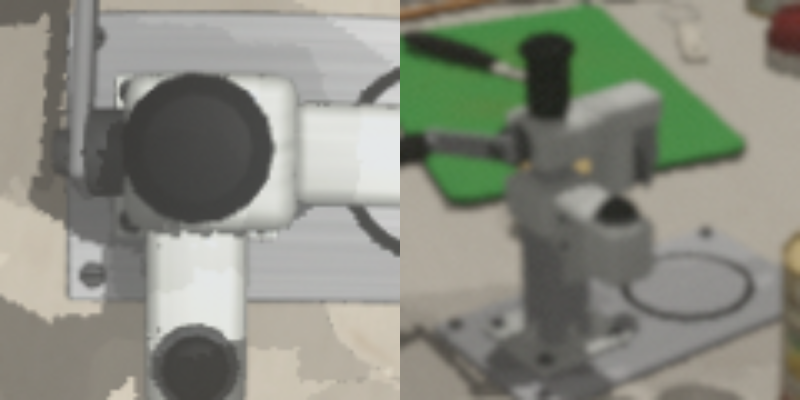

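The sprung picture puts the cap in the wrist view at (254.4,124), and its top in the scene view at (231.8,176). That is 4.5 px higher than before, so the bar is up about 11 mm.

Run:
```python
from cell import manip
from h import *
p=manip.camera_params("wrist");p["fish"]=1;T=manip.camera_params("top");S=manip.camera_params("scene")
t=cv2.imread("pics/top2.png").max(2)
c=[254.4,124.1]
print(plane(p,c,221),tri(ray(p,c),ray(S,(231.8,176.2))))
s=manip.read_state();print(s["eef_pos"],s["eef_rot"])
for a in((555,-21,282),): print(shift([568.7,-89.1,282],[np.pi,0,1.7697],a,.198))
```

```text
[556.52852659 -20.71298471 221.        ] (array([556.84166159, -20.70140165, 212.32930998]), np.float64(0.6840282957473193))
[568.42071751 -89.04033129 280.57310435] [-3.13949859e+00 -9.52129008e-04  1.76966645e+00]
(array([6.95, 0.  , 0.  ]), np.float64(0.01))
```

```bash
python3 -m creep '[[1,[3,0,0],0],[1,[6,0,0],0],[1,[6.95,0.07,0],0],[1,[6.95,0.07,0],0],[1,[6.95,0.07,3],0],[1,[6.95,0.07,6],0],[1,[6.95,0.07,8],0],[1,[6.95,0.07,9],0],[1,[6.95,0.07,9],0]]'; python3 -m creep '[[-1,[0,0,0],0],[-1,[0,0,0],0],[-1,[0,0,0],0],[-1,[0,0,0],0],[-1,[0,0,0],0],[-1,[0,0,0],0],[-1,[0,0,0],0],[-1,[0,0,0],0]]' 30
```

```text
clock: 5.35
eef_pos: [555.4, -21.6, 190.8]
eef_rot: [-3.139, -0.001, 1.769]
wrist_force: [0.4, 1.1, 0.1]
finger_gap: 94.3
finger_force: 0.0
clock: 6.15
eef_pos: [555.3, -20.9, 191.8]
eef_rot: [-3.14, -0.0, 1.77]
wrist_force: [1.0, -1.6, 1.0]
finger_gap: 34.9
finger_force: 30.0
```

The gap is 34.9 mm, so the pads have closed partly on the cap, not just on the 29 mm stem. The hold is firm at 30 N. I'll draw the bar up slowly and check for slip.

```bash
python3 -m creep '[[-1,[0,0,-0.4],0],[-1,[0,0,-1],0],[-1,[0,0,-1.6],0],[-1,[0,0,-2.2],0],[-1,[0,0,-2.8],0],[-1,[0,0,-3.4],0],[-1,[0,0,-4],0],[-1,[0,0,-4.5],0],[-1,[0,0,-4.8],0],[-1,[0,0,-4.8],0],[-1,[0,0,-4.8],0]]' 40
python3 - <<'E'
from cell import manip
from h import *
w=manip.camera("wrist");s=manip.camera("scene")
cv2.imwrite("pics/scene3.png",s[:,:,::-1]);cv2.imwrite("pics/wrist3.png",w[:,:,::-1])
o=cv2.resize(s[155:255,195:295],(800,600)[1:]*2,interpolation=cv2.INTER_CUBIC)[:,:,::-1]
cv2.imwrite("pics/up.png",cv2.convertScaleAbs(o,alpha=1.5))
E
```

```text
clock: 7.25
eef_pos: [555.4, -20.9, 240.5]
eef_rot: [-3.141, 0.0, 1.77]
wrist_force: [-5.7, -3.5, -5.4]
finger_gap: 34.6
finger_force: 40.0
```

View pics/up.png

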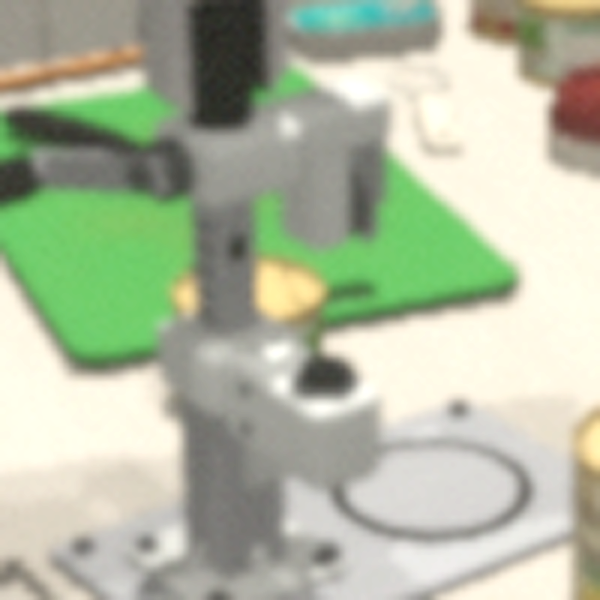

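The bar is drawn well out with the head clear, the visible bar is about 60 mm, and the 5 N load shows I'm carrying it. To pin the value, I'll feel for the upper stop (80 mm) gently and then come back 20 mm.

```bash
python3 -m creep '[[-1,[0,0,-0.5],0],[-1,[0,0,-1],0],[-1,[0,0,-1.4],0],[-1,[0,0,-1.4],0],[-1,[0,0,-1.4],0]]'; for i in 1 2 3 4; do python3 -m creep '[[-1,[0,0,-0.1],0],[-1,[0,0,-0.1],0],[-1,[0,0,-0.1],0]]' | egrep 'pos|wrist'; done
```

```text
clock: 7.85
eef_pos: [555.4, -20.9, 254.8]
eef_rot: [-3.141, 0.0, 1.77]
wrist_force: [-7.3, -2.8, -4.2]
finger_gap: 35.0
finger_force: 40.0
eef_pos: [555.4, -20.9, 255.7]
wrist_force: [-6.9, -3.1, -5.9]
eef_pos: [555.4, -20.9, 256.7]
wrist_force: [-7.4, -1.3, -6.1]
eef_pos: [555.4, -20.9, 257.7]
wrist_force: [-7.5, -2.2, -5.3]
eef_pos: [555.4, -20.9, 258.7]
wrist_force: [-6.9, -3.1, -5.2]
```

```bash
for i in 1 2 3 4 5; do python3 -m creep '[[-1,[0,0,-0.1],0],[-1,[0,0,-0.1],0],[-1,[0,0,-0.1],0]]' | egrep 'pos|wrist'|tr '\n' ' ';echo; done
```

```text
eef_pos: [555.4, -20.9, 259.7] wrist_force: [-7.7, -3.0, -6.0] 
eef_pos: [555.4, -20.9, 260.7] wrist_force: [-7.3, -0.5, -5.7] 
eef_pos: [555.4, -20.9, 261.7] wrist_force: [-6.6, -2.6, -5.3] 
eef_pos: [555.4, -20.9, 262.5] wrist_force: [-6.8, -2.7, -6.9] 
eef_pos: [555.3, -20.9, 262.6] wrist_force: [-5.9, -3.3, -14.3]
```

The stop shows at measured z ≈ 262.4, where the force jumps to 14 N. So 60 mm is at z ≈ 242.4. This also puts the earlier sprung position at about 9–10 mm, as the task describes. Now I come back 21 mm in command.

```bash
python3 -m creep '[[-1,[0,0,0.3],0],[-1,[0,0,0.8],0],[-1,[0,0,1.3],0],[-1,[0,0,1.8],0],[-1,[0,0,2.1],0],[-1,[0,0,2.1],0],[-1,[0,0,2.1],0],[-1,[0,0,2.1],0],[-1,[0,0,2.1],0],[-1,[0,0,2.1],0],[-1,[0,0,2.1],0],[-1,[0,0,2.1],0]]'
python3 - <<'E'
from cell import manip
from h import *
s=manip.camera("scene")
o=np.hstack([cv2.resize(i[165:235,205:275],(400,560),interpolation=cv2.INTER_CUBIC) for i in(cv2.imread("pics/scene3.png"),s[:,:,::-1])])
cv2.imwrite("pics/final.png",cv2.convertScaleAbs(o,alpha=1.7))
E
```

```text
clock: 11.75
eef_pos: [555.4, -20.9, 242.6]
eef_rot: [-3.141, -0.0, 1.77]
wrist_force: [-8.6, -4.1, -6.5]
finger_gap: 35.0
finger_force: 40.0
```

View pics/final.png

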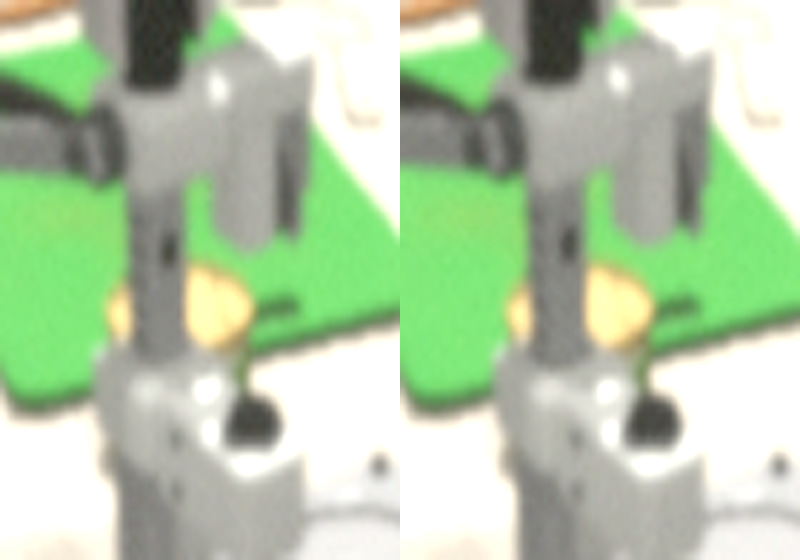

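The final picture shows the head about 1 px higher than the earlier 58 mm view. The bar darkens right at the collar's rim, which fits the ring being level there. The knob is held at 40 N.

```bash
python3 -c "
from cell import manip
print(manip.sign_off()); s=manip.read_state(); print(s['eef_pos'],s['finger_force'])"
```

```text
the job is handed in; nothing more can be done
None
the job is handed in; nothing more can be done
```

Handed in at about 12 s: the button was pressed, the bar sprang free and was drawn up to about 60 mm (set by backing off 20 mm from the upper stop), and it is held still by the knob at 40 N, partly on the cap; the tins and cup were not touched, and no verdict came back.

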